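# Push the long bearing sleeve up the feed ramp to its end stop

## Task

Two steel bearing sleeves lie at the foot of the two-lane feed ramp on the bench. With the fingertips, gently and steadily push the longer sleeve up its own lane, never letting it run back down, until it drops over the crest into the rest against the end stop and stays there, then move clear. Only push it, never grip or lift it, and leave the shorter sleeve and the other things on the bench where they are.

Things in the scene. Friction and masses are not known exactly. Their poses are not given: they have to be found in the camera images.
- ramp: Fixed two-lane feed ramp, blue steel deck, grey rails. Origin on the bench under its middle; +x is uphill (horizontal, within 0.45 rad of the robot's x), y across the lanes, z up. Base plate x -99 to +136, y -107 to +107 mm, 8 mm thick. Lanes centred on y = +44 and -44 mm, each 80 mm wide between rails (8 mm thick, at y = -88, 0, +88 mm) that stand 16 mm above the deck, tops at most z = 78 mm.
- slope (a point): Foot of the sloping deck: on its surface, between the lanes, at ramp x = -75, z = 30 mm. x axis points up along the slope (0.21 rad, 12 degrees; 150 mm to the crest), y across, z out of the deck. A lip across the foot, 9 mm high above the deck and 8 mm thick, has its uphill face here.
- crest (a point): Top edge of the slope, between the lanes, at ramp x = 72, z = 61 mm; axes as the ramp's. Beyond it the deck falls at 0.21 rad for 47 mm to the upright end stop (face at ramp x = 119 mm, top at z = 92 mm). This dip is the rest: a sleeve pushed over the crest rolls about 20 mm into it by itself and stays.
- rest_left (a point): Where the axis of a fully seated sleeve lies in the left lane: ramp x = 94, y = +44, z = 82 mm. Axes as the ramp's.
- rest_right (a point): The same in the right lane (ramp y = -44 mm).
- long_sleeve: The longer sleeve: plain steel cylinder, dark bore, diameter 50, length 72 mm, 0.35 to 0.7 kg. Origin at its centre; y is its axis, x and z turn as it rolls. It starts lying across the foot of either lane (which one differs), leaning on the lip: axis 19 mm up the slope from the lip's face, 25 mm above the deck. Oiled: rolls and slides easily, and runs back down if let go below the crest.
- short_sleeve: The shorter bearing sleeve: same steel and same 50 mm diameter, 44 mm long. Origin at its centre. Lies at the foot of the other lane in the same way and stays there.
- spray_can: Black and grey spray can with a cap, 54 mm in diameter, 150 mm tall, standing to the left of the ramp's upper end, to be left alone. Origin at the centre of its underside.
- socket: Steel wrench socket, 32 mm in diameter, 50 mm tall, standing on the bench to the left of the ramp's foot, to be left alone. Origin at the centre of its underside.
- screwdriver: Screwdriver lying on the bench to the right of the ramp, to be left alone. Origin about the middle of its underside; x along it to the tip.
There are look-alikes about, which are no part of the job. What is shaped like the long_sleeve but blue is not meant.

How it is judged:
On the way, in this order (a step that is already met when the one before it is completed fails the run):
1. the long sleeve is past the middle of the slope, still on the deck (x of long_sleeve in the frame of slope between 0.08 and 0.148 m and z of long_sleeve in the frame of slope below 0.031 m), for 0.1 s.
2. the long sleeve lies in the rest against the end stop (x of long_sleeve in the frame of ramp between 0.0892 and 0.0985 m and z of long_sleeve in the frame of ramp between 0.077 and 0.0865 m and angle between the y axis of long_sleeve and the y axis of ramp, either way round below 0.12 rad), for 0.2 s.
At the end, for the whole second after the job is handed in: The long sleeve lies still in the rest of its lane, its axis within about 5 mm of the seated position in height and distance from the end stop and within 0.12 rad of square across the lane; the short sleeve is within 12 mm of where it started (all of step 2 and linear speed of long_sleeve below 0.02 m/s and distance of short_sleeve from where it was at the start of the episode below 0.012 m); the robot touches nothing.
It fails at once if the long sleeve was let go or knocked so that it ran free on the slope (below the crest, faster than 0.2 m/s with nothing of the robot on it, or faster than 0.3 m/s at all) (x of long_sleeve in the frame of slope below 0.14 m and (linear speed of long_sleeve above 0.3 m/s or (linear speed of long_sleeve above 0.2 m/s and contact force between each of the fingers, the arm and long_sleeve below 0.01 N))).
It fails at once if the long sleeve was lifted more than 7 mm off the deck (z of long_sleeve in the frame of slope above 0.032 m).
It fails at once if the long sleeve was gripped or pressed hard (over 35 N) (contact force between the fingers and long_sleeve above 35 N).
It fails at once if the short sleeve was moved more than 12 mm (distance of short_sleeve from where it was at the start of the episode above 0.012 m).
It fails at once if a bystander was moved more than 20 mm (distance of any of spray_can, socket, screwdriver from where it was at the start of the episode above 0.02 m).
It also fails if it takes over 35 s, if anything falls off the work surface, if the arm or the gripper's body presses on something with over 40 N, if the wrist force passes 120 N, or if a joint passes its speed limit or range.

## Robot

A 6-joint arm with a two-finger parallel gripper is mounted at the origin on the work surface. World frame = base frame: x ahead of the robot, y to its left, z up, the work surface at z = 0. Lengths are in m, angles in rad, forces in N, time in s.
With the tool pointing down it reaches from about 0.35 to 0.975 m from the base axis. Payload 7.1 kg.
Tool frame: the origin (TCP) lies midway between the tips of the shut fingers; the grasp point (between the pads) lies 19 mm behind it; z points along the fingers, y is the line along which they close (so a half turn about z gives the same grasp; the last joint's range is limited). The gripper opens to 88 mm and grips with 3 to 60 N. Pads are 20 mm wide; open, the fingers measure 115 mm over their backs; the gripper's body (75 mm by 178 mm) begins 61 mm behind the grasp point.
Start: joints at [1.155, 0.423, 1.63, -0, 1.089, -0.019], TCP at [0.242, 0.576, 0.185] pointing down, gripper open.
Joint ranges: [-3, 3], [-0.9, 2.11], [0.09, 2.58], [-1.31, 4.45], [0.11, 2.69], [-2.54, 2.54]. Speed limits (rad/s): [2.39, 2.39, 3.01, 3.14, 3.14, 3.14].

## Interface

Orientations are given as a unit quaternion [w, x, y, z].
In Python, from station import move_pose, movel, movej, command_gripper, wait, inverse_kinematics, read_camera, camera_info, MotionError, job_done, get_time, get_joint_pos, get_qvel, get_effort, get_tcp_pos, get_ee_rot, get_ft_force, get_ft_torque, get_grip_width, get_finger_force gives the robot as it stands. Calls block until the motion is done:
- move_pose(position, orientation): joint-space move of the TCP to a pose.
- movel(position, frame=None, v=0.15, until_force=None): straight line of the TCP; frame=None keeps the orientation; v is the mean speed in m/s. With until_force (N) it stops when the force on the tool has changed by that much, and returns True; else False.
- movej(angles): joint-space move.
- command_gripper(opening): opening from 0.0 (shut) to 1.0 (fully open); the grip force is fixed at half the most; returns when the fingers have stopped.
- wait(seconds).
- inverse_kinematics(position, orientation): joint angles nearest the present ones, or None.
- read_camera(name): name is "scene" or "top" or "wrist"; returns the picture (480x640x3 uint8, red, green, blue); there is no depth.
- camera_info(name): a dict with "intrinsics" (3x3 intrinsics, pixels), "T" (4x4, takes a point from camera to world coordinates); the wrist camera has in their place "tool_from_camera" (4x4, takes a point from camera to tool coordinates, whose origin is the TCP and whose axes are the flange's). Camera axes: x right, y up, looking along -z (the intrinsics and any distortion apply to the point x, -y, -z); pixel columns grow to the right and rows downward; lengths in m; the calibration is good to about 2 mm. The wrist camera is an equidistant fisheye: a pixel r from the principal point sees the ray r / f radians off the axis. A picture is of the moment at which its call begins: read the wrist's pose just before it. camera_info takes no time and is no camera call.
A pose or a line that the arm cannot do raises MotionError and nothing moves.
- job_done(): hands the job in; it is judged then, once.
Readings, each from a call of its own:
- get_time(): time.
- get_joint_pos(): joint angles.
- get_qvel(): joint speeds.
- get_effort(): joint torques, N m.
- get_tcp_pos(): TCP position.
- get_ee_rot(): TCP orientation.
- get_ft_force(): force on the tool from outside, world axes, zero at the start.
- get_ft_torque(): the same for the moment, N m.
- get_grip_width(): opening from 0.0 (shut) to 1.0 (fully open).
- get_finger_force(): force on a finger pad.
Only numpy, scipy, OpenCV 4.12 (cv2) and the standard library are available. Lean on these libraries where they do the work, as an engineer would, in place of code of your own. Each camera call takes 0.05 s, during which the arm holds its last target. There are 200 camera calls.

## Working session

There is one attempt and no reset: what is moved stays moved. The work goes in short steps, each a Python script; the robot and the scene stay as the last script left them, time stands still between calls to the robot, and variables do not carry over. Pictures are saved under pics/ and viewed, at most 10 in all, crops included, and the job is handed in when it is done.

```bash
mkdir -p pics; python3 - <<'E'
from station import *
import cv2
for n in("top","scene"):
    cv2.imwrite(f"pics/{n}0.png",read_camera(n)[:,:,::-1]); c=camera_info(n); print(n,c)
print(get_time(),get_ee_rot())
E
```

```text
top {'intrinsics': array([[464.46788435,   0.        , 312.4390209 ],
       [  0.        , 464.46788435, 241.34434672],
       [  0.        ,   0.        ,   1.        ]]), 'T': array([[-1.34634412e-02,  9.96539064e-01, -8.20282261e-02,
         4.30192253e-01],
       [-9.99909363e-01, -1.34157678e-02,  1.13234484e-03,
         6.10696647e-02],
       [ 2.79542301e-05,  8.20360366e-02,  9.96629363e-01,
         1.09503064e+00],
       [ 0.00000000e+00,  0.00000000e+00,  0.00000000e+00,
         1.00000000e+00]])}
scene {'intrinsics': array([[439.00340449,   0.        , 323.61182895],
       [  0.        , 439.00340449, 239.27678269],
       [  0.        ,   0.        ,   1.        ]]), 'T': array([[-7.57428493e-01, -3.39095963e-01,  5.57956993e-01,
         1.03868398e+00],
       [ 6.52917819e-01, -3.92546737e-01,  6.47769543e-01,
         6.83200759e-01],
       [-6.31840035e-04,  8.54939172e-01,  5.18727879e-01,
         5.81144165e-01],
       [ 0.00000000e+00,  0.00000000e+00,  0.00000000e+00,
         1.00000000e+00]])}
0.1 [-1.45348349e-04  1.97102873e-01  9.80382593e-01 -6.39120030e-04]
```

View pics/top0.png

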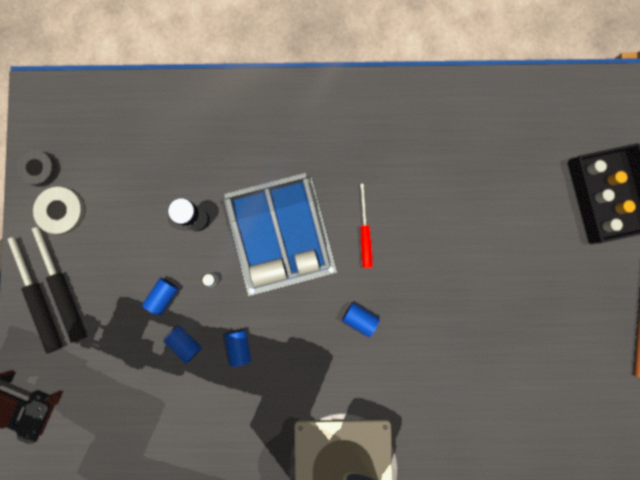

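View pics/scene0.png

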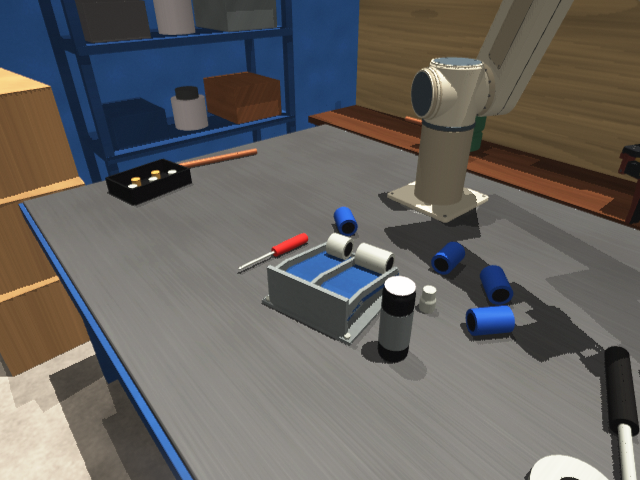

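The top view shows the ramp with its foot near (290,280) and its top end near (265,185). The longer steel sleeve is in the left lane at (267,272) and the shorter one is in the right lane at (307,261). The blue cylinders at (160,296), (182,343), (237,348) and (361,319) are the look-alikes. I'll enlarge the ramp to confirm the sleeve and measure.

```bash
python3 - <<'E'
import cv2
a=cv2.imread("pics/top0.png")[165:305,200:360]
cv2.imwrite("pics/crop.png",cv2.resize(a,None,fx=4.25,fy=4.25,interpolation=cv2.INTER_CUBIC))
E
```

```text
(no output)
```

View pics/crop.png

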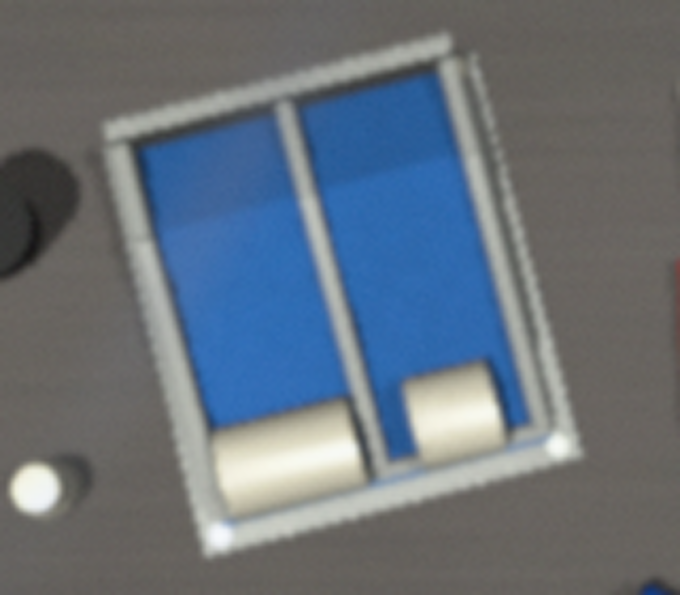

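The crop confirms it: the long steel sleeve is at crop (290,460) in the left lane, and the short one is at crop (455,410) in the right lane. Next I fit the ramp pose.

```bash
cat > h.py <<'E'
import numpy as np
from station import *
from scipy.optimize import least_squares
from scipy.spatial.transform import Rotation as R
ci=camera_info("top");K=ci["intrinsics"];T=ci["T"]
def proj(p):
    c=(np.asarray(p)-T[:3,3])@T[:3,:3]
    return np.c_[K[0,0]*c[:,0]/-c[:,2]+K[0,2],K[1,1]*-c[:,1]/-c[:,2]+K[1,2]]
def back(u,v,z):
    d=T[:3,:3]@[(u-K[0,2])/K[0,0],-(v-K[1,2])/K[1,1],-1]
    return T[:3,3]+d*(z-T[2,3])/d[2]
def crop(p): return (np.asarray(p,float)+.5)/4.25-.5+[200,165]
def r2w(q,p):
    p=np.atleast_2d(p)
    return np.c_[p[:,:2]@np.array([[np.cos(q[2]),np.sin(q[2])],[-np.sin(q[2]),np.cos(q[2])]])+q[:2],p[:,2]]
M=np.array([[-99,107,8],[-99,-107,8],[119,92,92],[119,-92,92],[72,84,61],[72,-84,61]])/1e3
P=crop([[205,555],[580,457],[106,141],[455,53],[158,229],[470,152]])
sol=least_squares(lambda q:(proj(r2w(q,M))-P).ravel(),[.5,.1,.2])
Q=sol.x
E
python3 - <<'E'
from h import *
print(Q,sol.fun.reshape(-1,2).round(2).tolist())
def ramp(w): d=w-[*Q[:2],0]; c,s=np.cos(Q[2]),np.sin(Q[2]); return (np.array([c*d[0]+s*d[1],-s*d[0]+c*d[1],d[2]])*1e3).round(1)
print("can",ramp(back(182,211,.15)),"socket",ramp(back(208.5,280,.05)))
for p in([285,460],[455,410]): print("sleeve top",ramp(back(*crop(p),.083)))
print((proj(r2w(Q,np.array([[-61.6,44+36,58],[-61.6,8,58]])/1e3))-[200,165])*4.25)
q0=get_joint_pos()
for flip in(0,np.pi):
  o=(R.from_euler('z',Q[2]+flip)*R.from_quat([1,0,0,0])).as_quat()[[3,0,1,2]]
  for p in([-97,44,48],[50,44,78]):
    w=r2w(Q,np.array(p)/1e3)[0]; print(flip,w,inverse_kinematics(w,o))
  print(R.from_quat(o[[1,2,3,0]]).as_matrix())
E
```

```text
[0.51759406 0.13132382 0.23679662] [[-0.16, -0.12], [0.64, 0.11], [0.85, -0.44], [0.38, -0.29], [-0.46, 0.5], [-1.28, 0.26]]
can [100.8 176.8 150. ] socket [-44.7 178.2  50. ]
sleeve top [-62.7  45.   83. ]
sleeve top [-59.4 -45.6  83. ]
[[222.63613232 473.62908978]
 [355.96744098 439.54318857]]
0 [0.41297895 0.15134076 0.048     ] [ 3.24204822e-01  3.92906752e-01  2.11634451e+00 -4.44089210e-16
  6.32341387e-01  1.65820453e+00]
0 [0.55587683 0.18582547 0.078     ] [ 3.02308982e-01  5.07440290e-01  1.78623198e+00 -4.44089210e-16
  8.47920382e-01  1.63630869e+00]
[[ 0.97209444  0.23458985  0.        ]
 [ 0.23458985 -0.97209444  0.        ]
 [ 0.          0.         -1.        ]]
3.141592653589793 [0.41297895 0.15134076 0.048     ] [ 3.24204822e-01  3.92906752e-01  2.11634451e+00 -4.44089210e-16
  6.32341387e-01 -1.48338812e+00]
3.141592653589793 [0.55587683 0.18582547 0.078     ] [ 3.02308982e-01  5.07440290e-01  1.78623198e+00 -4.44089210e-16
  8.47920382e-01 -1.50528396e+00]
[[-0.97209444 -0.23458985 -0.        ]
 [-0.23458985  0.97209444  0.        ]
 [ 0.          0.         -1.        ]]
```

The fit residuals are about 1 px. The sleeves land where expected, within 3 mm, and the gripper body will clear the can. I'll go behind the sleeve with the fingers part open (two contacts, within the lane) and look from there.

```bash
cat >> h.py <<'E'
o=(R.from_euler('z',Q[2]+np.pi)*R.from_quat([1,0,0,0])).as_quat()[[3,0,1,2]]
def W(x,y,z): return r2w(Q,np.array([x,y,z])/1e3)[0]
def inramp(): 
    d=np.array(get_tcp_pos())-[*Q[:2],0]; c,s=np.cos(Q[2]),np.sin(Q[2]); return (np.array([c*d[0]+s*d[1],-s*d[0]+c*d[1],d[2]])*1e3).round(1)
E
python3 - <<'E'
from h import *; import cv2
move_pose(W(-122,45,130),o); command_gripper(.4)
movel(W(-122,45,49),v=.1)
print(get_time(),inramp(),get_grip_width(),get_ft_force())
a=read_camera("wrist"); b=read_camera("scene")[200:360,230:450]
cv2.imwrite("pics/w1.png",a[:,:,::-1])
cv2.imwrite("pics/s1.png",cv2.resize(b[:,:,::-1],None,fx=3.5,fy=3.5))
E
```

```text
3.675 [-121.6   45.    49.3] 0.3996119474526255 [-0.19657938  0.55640314 -0.52351931]
```

View pics/w1.png

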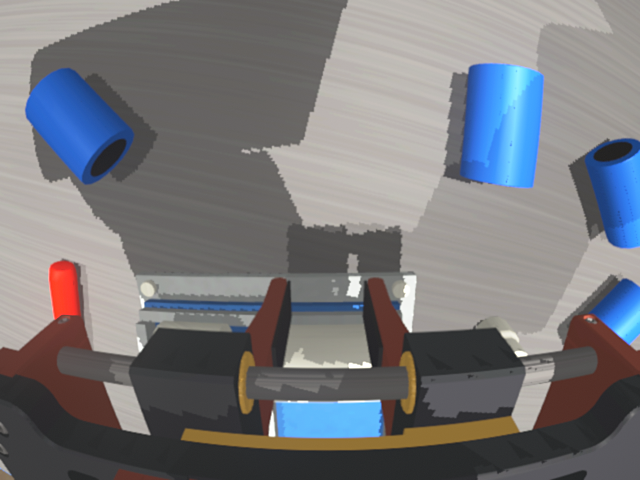

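View pics/s1.png

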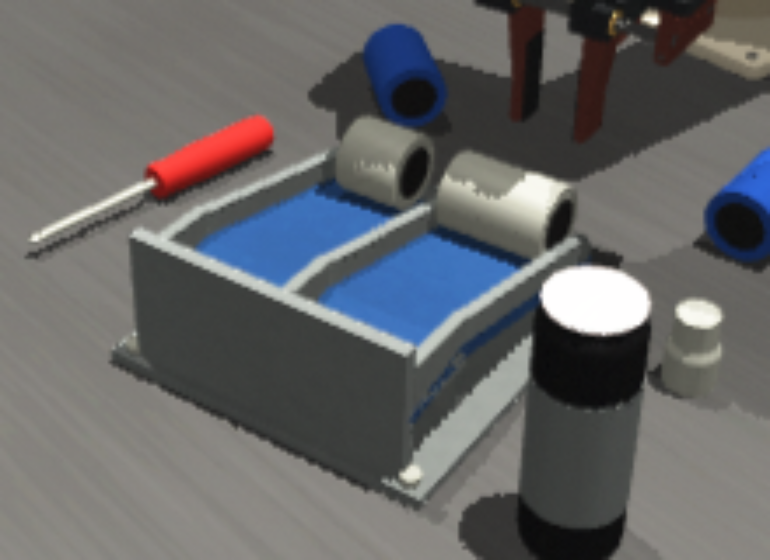

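The wrist view shows both fingers (tips near (280,285) and (375,285)) behind the long sleeve at (330,345), and the short sleeve off to the left at (205,330). The scene crop shows the fingers at (540,120) on the downhill side of the long sleeve at (500,200). Next is contact, then the push.

```bash
python3 - <<'E'
from h import *
hit=movel(W(-85,45,49),v=.02,until_force=1.5)
p=inramp(); print(hit,p,get_ft_force(),get_time())
if hit and -105<p[0]<-88:
    dx=-61.6-(-96.6)  # steady push parallel to slope
    for x in (0,42):
        movel(W(x,44.5,49+(x-p[0])*np.tan(.21)),v=.035)
        print(inramp(),np.round(get_ft_force(),2),get_time())
import cv2
b=read_camera("scene")[200:360,230:450]
cv2.imwrite("pics/s2.png",cv2.resize(b[:,:,::-1],None,fx=3.5,fy=3.5))
E
```

```text
False [-85.1  45.   49. ] [-0.03712507  0.48142636  0.7764826 ] 5.775
```

View pics/s2.png

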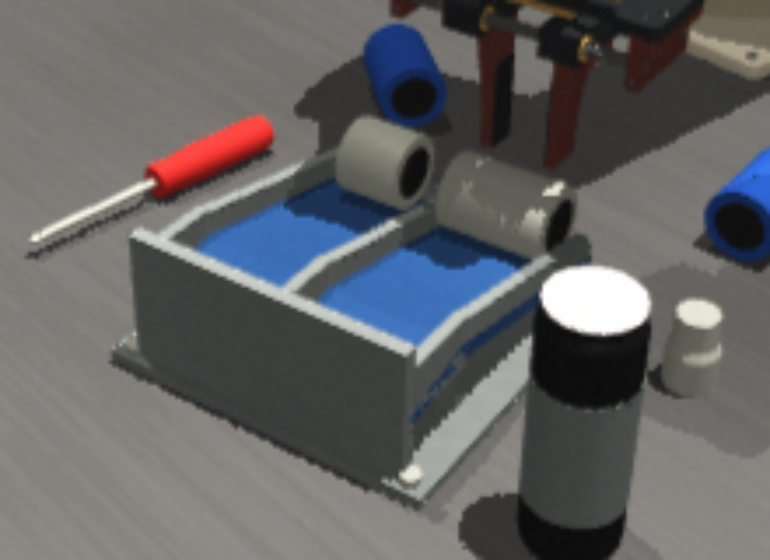

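```bash
python3 - <<'E'
import h; from h import *
s=camera_info("scene"); h.K=s["intrinsics"];h.T=s["T"]
pts=[W(-85,45+y,49) for y in(-27,-18,18,27)]+[W(-99,45,49),W(-75,45,49),W(-61.6,80,58.4),W(-61.6,8,58.4),W(119,92,92),W(119,-92,92),W(136,107,8),W(136,-107,8)]
print(((proj(pts)-[230,200])*3.5).round())
print(np.array(get_tcp_pos()),W(-85,45,49),R.from_quat(np.array(get_ee_rot())[[1,2,3,0]]).as_matrix().round(3))
E
```

```text
[[484. 187.]
 [496. 191.]
 [546. 210.]
 [559. 215.]
 [532. 190.]
 [513. 208.]
 [554. 224.]
 [451. 186.]
 [407. 342.]
 [133. 221.]
 [409. 496.]
 [104. 344.]]
[0.42431134 0.15510365 0.04899888] [0.42440949 0.15512793 0.049     ] [[-0.972 -0.235 -0.   ]
 [-0.235  0.972 -0.   ]
 [ 0.    -0.    -1.   ]]
```

```bash
python3 - <<'E'
from station import *; import cv2, numpy as np
b=read_camera("scene")[200:280,340:420][:,:,::-1]
t=read_camera("top")[240:310,240:310][:,:,::-1]
f=lambda a:cv2.resize((255*(a/255.)**.6).astype('uint8'),(390,390),interpolation=cv2.INTER_CUBIC)
cv2.imwrite("pics/c3.png",np.hstack([f(b),f(t)]))
E
```

```text
(no output)
```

View pics/c3.png

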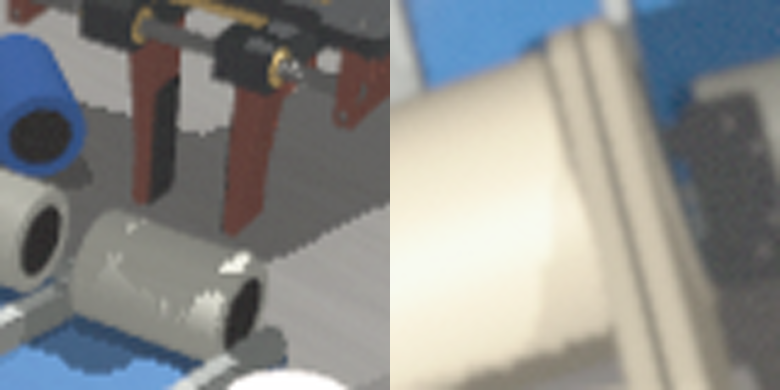

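The tips appear about 24 mm higher in the scene view than the TCP I assumed, and the sleeve hasn't moved. I'll check the tip position against the wrist camera picture.

```bash
python3 - <<'E'
from h import *
c=camera_info("wrist");print(c)
A=np.linalg.inv(c["tool_from_camera"]);k=c["intrinsics"]
def wp(p):
    q=A[:3,:3]@np.array(p)+A[:3,3]; d=np.array([q[0],-q[1],-q[2]]); r=np.hypot(d[0],d[1]); th=np.arctan2(r,d[2])
    return (np.array([k[0,2],k[1,2]])+k[0,0]*th*d[:2]/r).round(0)
for z in(0,-.01,-.02,-.03):
    print(z,[wp([x,y,z]) for y in(.0176,-.0176,.031) for x in(-.01,.01)])
E
```

```text
{'intrinsics': array([[371.64829954,   0.        , 326.77036849],
       [  0.        , 371.64829954, 237.31789232],
       [  0.        ,   0.        ,   1.        ]]), 'tool_from_camera': array([[-3.69759123e-04,  9.55584115e-01,  2.94718276e-01,
         8.03885238e-02],
       [ 9.99999931e-01,  3.60201769e-04,  8.67133497e-05,
         7.19455234e-05],
       [-2.32961449e-05,  2.94718288e-01, -9.55584183e-01,
        -1.99607225e-01],
       [ 0.00000000e+00,  0.00000000e+00,  0.00000000e+00,
         1.00000000e+00]])}
0 [array([357., 284.]), array([358., 252.]), array([297., 284.]), array([296., 252.]), array([379., 284.]), array([381., 252.])]
-0.01 [array([358., 291.]), array([359., 258.]), array([296., 291.]), array([294., 258.]), array([381., 291.]), array([383., 258.])]
-0.02 [array([359., 299.]), array([361., 265.]), array([294., 299.]), array([293., 265.]), array([384., 299.]), array([386., 265.])]
-0.03 [array([361., 308.]), array([362., 272.]), array([293., 308.]), array([291., 272.]), array([386., 307.]), array([389., 272.])]
```

```bash
python3 - <<'E'
import h; from h import *; import cv2
movel(W(-135,45,60),v=.08)
s=camera_info("scene"); h.K=s["intrinsics"];h.T=s["T"]
out=[]
for g in(.4,0.):
    command_gripper(g)
    a=read_camera("scene").astype(float)
    m=((a[:,:,0]>a[:,:,1]*1.35)&(a[:,:,0]>25)); m[:, :350]=0; m[:,430:]=0; m[290:]=0
    ys,xs=np.nonzero(m); i=np.argsort(-ys)[:12]
    print(g,get_grip_width(),inramp(),sorted(zip(xs[i],ys[i])))
    w=(get_grip_width())*44
    for dz in(0,20,30): print(dz,proj([W(-135,45+sg*(w+7),60+dz) for sg in(-1,1)]).round(1).tolist())
    out.append(cv2.resize(a[190:270,350:430,::-1],(390,390),interpolation=cv2.INTER_CUBIC))
cv2.imwrite("pics/c4.png",np.hstack(out)); print(get_time())
E
```

```text
0.4 0.4022865861850658 [-134.7   45.    59.9] [(np.int64(397), np.int64(231)), (np.int64(397), np.int64(232)), (np.int64(398), np.int64(231)), (np.int64(398), np.int64(232)), (np.int64(398), np.int64(233)), (np.int64(399), np.int64(231)), (np.int64(399), np.int64(232)), (np.int64(399), np.int64(233)), (np.int64(400), np.int64(231)), (np.int64(400), np.int64(232)), (np.int64(401), np.int64(232)), (np.int64(402), np.int64(231))]
0 [[380.5, 239.9], [400.0, 246.6]]
20 [[381.1, 232.3], [400.8, 238.9]]
30 [[381.4, 228.5], [401.2, 235.0]]
0.0 0.006168127853723433 [-135.   45.   60.] [(np.int64(386), np.int64(229)), (np.int64(387), np.int64(229)), (np.int64(389), np.int64(229)), (np.int64(390), np.int64(230)), (np.int64(391), np.int64(229)), (np.int64(391), np.int64(230)), (np.int64(391), np.int64(231)), (np.int64(392), np.int64(230)), (np.int64(392), np.int64(231)), (np.int64(393), np.int64(229)), (np.int64(393), np.int64(230)), (np.int64(394), np.int64(229))]
0 [[387.3, 242.2], [393.0, 244.2]]
20 [[387.9, 234.6], [393.7, 236.6]]
30 [[388.3, 230.8], [394.1, 232.7]]
7.7167[ WARN:0@3.842] global loadsave.cpp:1063 imwrite_ Unsupported depth image for selected encoder is fallbacked to CV_8U.
```

View pics/c4.png

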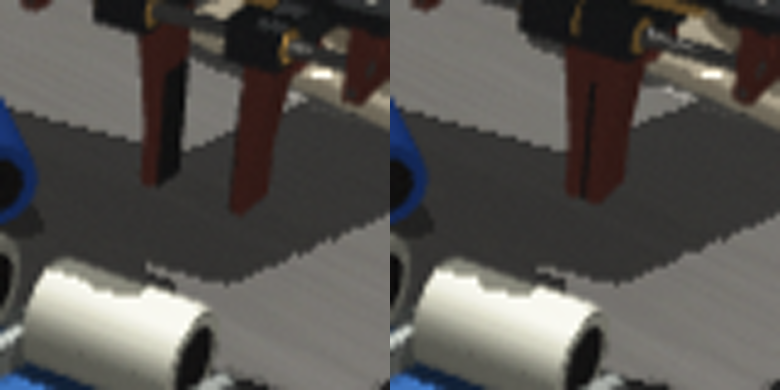

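Both cameras agree that the real tips sit about 33 mm above the reported TCP, and the missing contact at z=49 (tips near 82, sleeve top 83) fits that. I'll lower the tool by 33 mm and make contact slowly with a force guard.

```bash
python3 - <<'E'
from h import *; import cv2
command_gripper(.4)
movel(W(-130,45,16),v=.08)
print(inramp(),np.round(get_ft_force(),2))
for x in(-105,-95,-85,-75):
    hit=movel(W(x,45,16+max(0,x+95)*.213),v=.025,until_force=6)
    print(hit,inramp(),np.round(get_ft_force(),2),get_time())
    if hit: break
b=read_camera("scene")[200:360,230:450]
cv2.imwrite("pics/s3.png",cv2.resize(b[:,:,::-1],None,fx=3.5,fy=3.5,interpolation=cv2.INTER_CUBIC))
E
```

```text
[-130.1   45.    16. ] [0.38 0.37 0.12]
False [-105.3   45.    15.9] [ 0.71 -0.99 -0.08] 10.2833
False [-94.9  45.   15.9] [-0.94  0.02 -1.22] 10.8333
False [-84.3  45.   18.2] [-0.9   0.14 -0.17] 11.3917
False [-74.3  45.   20.4] [ 0.04  0.35 -0.5 ] 11.95
```

View pics/s3.png

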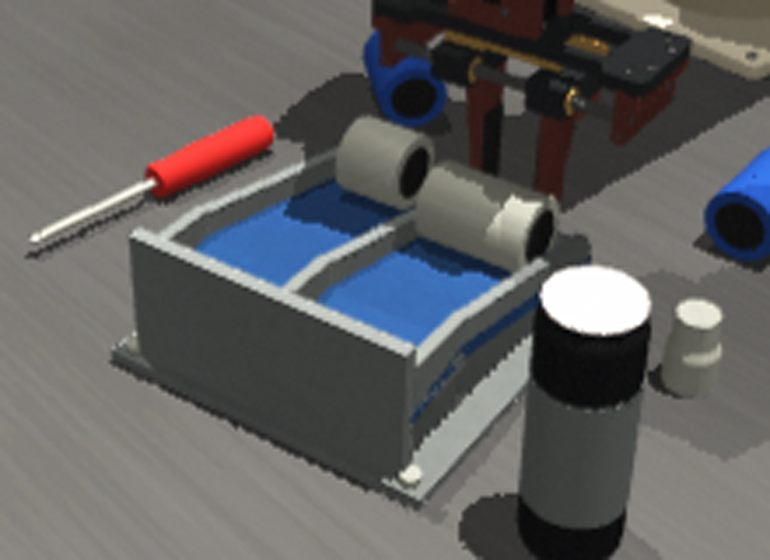

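The long sleeve has moved about 22 mm up its lane and is held square by both fingers (bore rim now at (540,228), was (560,220)). The short sleeve at (385,160) is unmoved. I'll continue steadily over the crest.

```bash
python3 - <<'E'
from h import *; import cv2
for x,z,v in((20,40.5,.035),(47,44.5,.03)):
    hit=movel(W(x,44.5,z),v=v,until_force=15)
    print(hit,inramp(),np.round(get_ft_force(),2),get_time())
    if hit: break
wait(.5)
b=read_camera("scene")[200:360,230:450]
cv2.imwrite("pics/s4.png",cv2.resize(b[:,:,::-1],None,fx=3.5,fy=3.5,interpolation=cv2.INTER_CUBIC))
E
```

```text
False [19.9 44.5 40.5] [-3.07 -0.72  0.62] 14.925
False [46.8 44.5 44.4] [ 0.39  0.71 -0.26] 15.9833
```

View pics/s4.png

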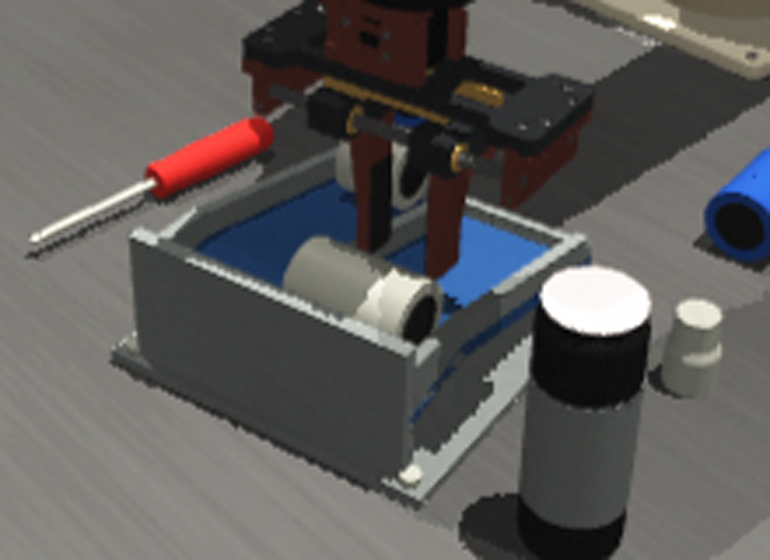

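The sleeve sits at (360,290), square against the end stop, with the fingers clear behind it at (405,260). I'll retreat straight up, check the pose numerically from the top camera and hand in.

```bash
python3 - <<'E'
from h import *
movel(W(35,44.5,60),v=.08); movel(W(20,44.5,170),v=.15); move_pose(W(-130,60,200),o); wait(.5)
a=read_camera("top").astype(int)[170:300,215:345]
m=((a.min(2)>110)&(a[:,:,0]>a[:,:,2]+12))
import cv2
n,_,st,ce=cv2.connectedComponentsWithStats(m.astype('uint8'))
for i in range(1,n):
    if st[i,4]>60:
        w=back(ce[i,0]+215,ce[i,1]+170,.105); d=w-[*Q[:2],0]; c,s=np.cos(Q[2]),np.sin(Q[2])
        print(st[i].tolist(),"ramp mm",((c*d[0]+s*d[1])*1e3).round(1),((-s*d[0]+c*d[1])*1e3).round(1))
print(get_time(),np.round(get_ft_force(),2)); print(job_done())
E
```

```text
[17, 22, 36, 25, 563] ramp mm 90.8 41.1
[0, 105, 57, 25, 699] ramp mm -92.2 91.7
19.0333 [ 0.57  0.32 -0.34]
the job is handed in; nothing more can be done
None
```

The long sleeve was pushed over the crest of the left lane into the rest and the job is handed in at 19 s, with the arm clear and nothing else seen to move; the final top-camera check put the sleeve at about ramp x = 91, y = 41 mm (seat 94, 44), and no verdict was returned.

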